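Get the axle socket out from among the cans

ROBOT

A 6-joint arm with a two-finger parallel gripper is mounted at the origin on the work surface. World frame = base frame: x ahead of the robot, y to its left, z up, the work surface at z = 0. Lengths are in m, angles in rad, forces in N, time in s.
With the tool pointing down it reaches from about 0.375 to 0.9 m from the base axis. Payload 3.1 kg.
Tool frame: the origin (TCP) lies midway between the tips of the shut fingers; the grasp point (between the pads) lies 19 mm behind it; z points along the fingers, y is the line along which they close (so a half turn about z gives the same grasp; the last joint's range is limited). The gripper opens to 85 mm and grips with 20 to 120 N. Pads are 22 mm wide; open, the fingers measure 114 mm over their backs; the gripper's body (76 mm by 85 mm) begins 54 mm behind the grasp point. The pads swing forward as they close: fully open they stand 13 mm farther back than shut.
Start: joints at [0.959, 0.527, 1.433, -0, 1.181, -0.178], TCP at [0.263, 0.567, 0.231] pointing down, gripper open.
Joint ranges: [-3.08, 3.08], [-0.75, 2.2], [0.22, 2.44], [-1.43, 4.57], [0, 2.65], [-2.85, 2.85]. Speed limits (rad/s): [2.79, 2.79, 3.14, 3.14, 3.14, 3.14].

INTERFACE

Orientations are given as a unit quaternion [w, x, y, z].
In Python, from rig import manip, viewer, order gives the robot as it stands.
- The arm moves only by the tool play_rows, never from a script. Its arguments are lists of equal length, an entry for each row: "xyz": the shift along the tool's x, y, z in mm, a list of three; "twist": the turn, a rotation vector about the tool's x, y, z in degrees, a list of three; "grip": the opening in per cent of the stroke, from 0 (shut) to 100 (fully open). A call has 1 to 20 rows; each row shifts and turns the commanded pose from where the row before left it, along the tool's axes as they then stand; what a row does not reach is not made up. A row lasts 1/10 s, in which the tool goes at most 50 mm and 8.59 degrees, less where a joint would pass 70% of its speed; a pose out of reach is approached as far as the arm can. A call is refused whole if a number of a shift passes 50 or a number of a turn 8.59, either way. A call with a gripper value outside its range is refused whole. The fingers move at their own pace and stop on an object; "newtons" is the grip in N (left out, the last holds). Time passes only in rows, so rows that do not move let the fingers close. It gives the time, the measured TCP pose, the force, the opening and the grip force at its end, in the units of the state.
- manip.get_state(): the state, without advancing time (a new reading comes with each control period).
- viewer.capture(name): name is "scene" or "top" or "wrist"; returns a dict with "img" (480x640x3 uint8, blue, green, red), "mtx" (3x3 intrinsics, pixels), "cam_to_world" (4x4, takes a point from camera to world coordinates); the wrist camera has in their place "mount" (4x4, takes a point from camera to tool coordinates, whose origin is the TCP and whose axes are the flange's). Camera axes: x right, y down, z forward; pixel columns grow to the right and rows downward; lengths in m; the calibration is good to about 2 mm. The wrist camera is an equidistant fisheye: a pixel r from the principal point sees the ray r / f radians off the axis. A picture is of the moment at which its call begins: read the wrist's pose just before it. There is no depth.
- order.sign_off(): hands the job in; it is judged then, once.
The state is a dict: "t": time; "q": joint angles; "joint_vel": joint speeds; "joint_torque": joint torques, N m; "position": TCP position; "eef_rot": TCP orientation; "force": force on the tool from outside, world axes, zero at the start; "torque": the same for the moment, N m; "finger_gap": opening from 0.0 (shut) to 1.0 (fully open); "finger_force": force on a finger pad.
Only numpy, scipy, OpenCV 4.12 (cv2) and the standard library are available. Lean on these libraries where they do the work, as an engineer would, in place of code of your own. Each camera call takes 0.05 s, during which the arm holds its last target. There are 200 camera calls.

TASK

The big axle socket is stuck in the steel tray among three cans. Stand the red, blue and yellow cans on the black side mat, leaving the socket where it is until all three are there; then stand the socket upright in the middle of the round dish, and only after that put each can back, centred on the mark of its own colour. Keep the cans upright all the time.

Things in the scene. Friction and masses are not known exactly. Their poses are not given: they have to be found in the camera images.
- red_can: Red spray can with a white band and a red cap: upright round body 50 mm in diameter from the underside to 108 mm up, then a 42 mm cap, 132 mm tall in all; about 0.3 kg. Origin at the centre of the underside, z up along its axis. It starts standing on the mark of its own colour.
- blue_can: Blue bottle with a paper-coloured label and a white screw cap: upright round body 50 mm in diameter from the underside to 106 mm up, then a shoulder and a 26 mm cap, 132 mm tall in all; about 0.3 kg. Origin at the centre of the underside, z up along its axis. It starts standing on the mark of its own colour.
- yellow_can: Yellow grease tub with a black band low on its side: straight upright round body 50 mm in diameter from the underside to 122 mm up, with a black bar 30 x 8 x 4 mm across the lid; about 0.3 kg. Origin at the centre of the underside, z up along its axis. It starts standing on the mark of its own colour.
- red_mark: Flat round red disc, 66 mm in diameter and 2 mm thick, fixed on the steel tray: the home of the red can. Origin at the centre of its underside, z up; its top is 2 mm above the origin (6 mm above the bench).
- blue_mark: Flat round blue disc, 66 mm in diameter and 2 mm thick, fixed on the steel tray: the home of the blue can. Origin at the centre of its underside, z up; its top is 2 mm above the origin (6 mm above the bench).
- yellow_mark: Flat round yellow disc, 66 mm in diameter and 2 mm thick, fixed on the steel tray: the home of the yellow can. Origin at the centre of its underside, z up; its top is 2 mm above the origin (6 mm above the bench).
- socket: The large bright-steel axle socket: an upright round tube with an open top and a dark band, 40 mm in diameter, 45 mm tall, wall 5 mm, about 0.22 kg. Origin at the centre of its underside, z up. It starts in the tray, hemmed in by the three cans, each about 60 mm away centre to centre (a gap of some 15 mm).
- dish: Round shallow aluminium parts dish fixed on the bench, 130 mm across the rim, with a small orange dot in the middle: inner floor 4 mm above the bench, about 114 mm across, rim 12 mm high. Origin at the centre of its underside, z up.
- side_mat: Black rubber mat with a green border line, fixed on the bench: 250 mm along its x, 120 mm along its y, 3 mm thick. Origin at the centre of its underside, z up. The side area where the cans wait.
- bay: Grey sheet-steel tray fixed on the bench, holding the marks, cans and socket: floor 200 mm along its x, 230 mm along its y, 4 mm thick, with an upstand 53 mm high along its +x edge (the edge away from the robot). Origin at the centre of its underside, z up. The marks lie at about (0, 60), (-60, 0) and (0, -60) mm in its axes, which colour where changes; the socket stands at about (0, 0). Two small fittings under 30 mm tall stand in its corners towards the robot.

How it is judged:
On the way, in this order (a step that is already met when the one before it is completed fails the run):
1. all three cans stand released on the side mat while the socket is still in its place (x of red_can in the frame of side_mat between -0.125 and 0.125 m and y of red_can in the frame of side_mat between -0.06 and 0.06 m and z of red_can in the frame of side_mat between -0.005 and 0.008 m and linear speed of each of red_can, blue_can, yellow_can below 0.03 m/s and angle between each of red_can, blue_can, yellow_can's own z axis and vertical below 0.1 rad and contact force between the fingers and red_can below 0.3 N and x of blue_can in the frame of side_mat between -0.125 and 0.125 m and y of blue_can in the frame of side_mat between -0.06 and 0.06 m and z of blue_can in the frame of side_mat between -0.005 and 0.008 m and contact force between the fingers and blue_can below 0.3 N and x of yellow_can in the frame of side_mat between -0.125 and 0.125 m and y of yellow_can in the frame of side_mat between -0.06 and 0.06 m and z of yellow_can in the frame of side_mat between -0.005 and 0.008 m and contact force between the fingers and yellow_can below 0.3 N and distance of socket from where it was at the start of the episode below 0.02 m), for 0.2 s.
2. the socket stands released in the middle of the dish while all three cans are still on the side mat (horizontal distance between socket and dish below 0.015 m and z of socket in the frame of dish below 0.009 m and linear speed of each of socket, red_can, blue_can, yellow_can below 0.03 m/s and angle between each of socket, red_can, blue_can, yellow_can's own z axis and vertical below 0.1 rad and contact force between the fingers and socket below 0.3 N and x of red_can in the frame of side_mat between -0.125 and 0.125 m and y of red_can in the frame of side_mat between -0.06 and 0.06 m and z of red_can in the frame of side_mat between -0.005 and 0.008 m and contact force between the fingers and red_can below 0.3 N and x of blue_can in the frame of side_mat between -0.125 and 0.125 m and y of blue_can in the frame of side_mat between -0.06 and 0.06 m and z of blue_can in the frame of side_mat between -0.005 and 0.008 m and contact force between the fingers and blue_can below 0.3 N and x of yellow_can in the frame of side_mat between -0.125 and 0.125 m and y of yellow_can in the frame of side_mat between -0.06 and 0.06 m and z of yellow_can in the frame of side_mat between -0.005 and 0.008 m and contact force between the fingers and yellow_can below 0.3 N), for 0.2 s.
At the end, for the whole second after the job is handed in: Each can stands upright, released and at rest on the mark of its own colour, centred within 13 mm; the socket stands upright, released and at rest on the floor of the dish, within 15 mm of its middle (horizontal distance between red_can and red_mark below 0.013 m and z of red_can in the frame of red_mark between -0.003 and 0.007 m and linear speed of each of red_can, blue_can, yellow_can, socket below 0.03 m/s and angle between each of red_can, blue_can, yellow_can, socket's own z axis and vertical below 0.1 rad and contact force between the fingers and red_can below 0.3 N and horizontal distance between blue_can and blue_mark below 0.013 m and z of blue_can in the frame of blue_mark between -0.003 and 0.007 m and contact force between the fingers and blue_can below 0.3 N and horizontal distance between yellow_can and yellow_mark below 0.013 m and z of yellow_can in the frame of yellow_mark between -0.003 and 0.007 m and contact force between the fingers and yellow_can below 0.3 N and horizontal distance between socket and dish below 0.015 m and z of socket in the frame of dish below 0.009 m and contact force between the fingers and socket below 0.3 N); the robot touches nothing.
It fails at once if a can is tipped by more than about 30 degrees (angle between any of red_can, blue_can, yellow_can's own z axis and vertical above 0.52 rad).
It also fails if it takes over 144 s, if anything falls off the work surface, if the arm or the gripper's body presses on something with over 40 N, if the wrist force passes 120 N, or if a joint passes its speed limit or range.

## Working session

There is one attempt and no reset: what is moved stays moved. The work goes in short steps, Python scripts to look and compute and a tool call to move; the robot and the scene stay as the last step left them, time stands still between calls to the robot, and variables do not carry over. Pictures are saved under pics/ and viewed, at most 14 in all, crops included, and the job is handed in when it is done.

Besides the shell and the picture viewer there is one more tool, called after "Call:" as name(argument=value, ...) on one line, values as JSON. play_rows: Moves the arm, as the interface text tells. Its arguments: {"type":"object","properties":{"xyz":{"type":"array","items":{"type":"array","items":{"type":"number"}}},"twist":{"type":"array","items":{"type":"array","items":{"type":"number"}}},"grip":{"type":"array","items":{"type":"number"}},"newtons":{"type":"number"}},"required":["xyz","twist","grip"]}

```bash
mkdir -p pics; python3 - <<'E'
from rig import manip, viewer
import cv2,numpy as np
s=manip.get_state();print({k:np.round(v,3) for k,v in s.items()})
for n in("scene","top"):
    c=viewer.capture(n);cv2.imwrite(f"pics/{n}0.png",c["img"]);np.savez(f"{n}.npz",**c);print(n,c["mtx"],c["cam_to_world"].round(3))
c=viewer.capture("wrist");np.savez("wrist.npz",**c);print(c["mtx"],c["mount"].round(3))
E
```

```text
{'t': np.float64(0.0), 'q': array([ 0.958,  0.528,  1.434,  0.   ,  1.181, -0.178]), 'joint_vel': array([ 0.001,  0.001,  0.   , -0.001, -0.   , -0.001]), 'joint_torque': array([-0.0000e+00, -4.4235e+01, -1.7803e+01, -0.0000e+00,  9.0000e-03,
       -0.0000e+00]), 'position': array([0.262, 0.567, 0.23 ]), 'eef_rot': array([-0.   ,  0.215,  0.977, -0.001]), 'force': array([-1.114,  0.124,  0.957]), 'torque': array([ 0.017, -0.011,  0.006]), 'finger_force': np.float64(0.0), 'finger_gap': np.float64(1.001)}
scene [[550.63882749   0.         327.98407161]
 [  0.         550.63882749 247.90277545]
 [  0.           0.           1.        ]] [[ 0.071  0.613 -0.787  1.269]
 [ 0.997 -0.029  0.067 -0.067]
 [ 0.019 -0.79  -0.613  0.595]
 [ 0.     0.     0.     1.   ]]
top [[590.96166033   0.         315.0812433 ]
 [  0.         590.96166033 236.57350731]
 [  0.           0.           1.        ]] [[-0.012 -0.985  0.175  0.397]
 [-1.     0.01  -0.009  0.009]
 [ 0.007 -0.175 -0.985  0.98 ]
 [ 0.     0.     0.     1.   ]]
[[371.64829954   0.         315.71674534]
 [  0.         371.64829954 248.06912254]
 [  0.           0.           1.        ]] [[ 0.001 -0.951 -0.309  0.079]
 [ 1.     0.001 -0.     0.   ]
 [ 0.    -0.309  0.951 -0.144]
 [ 0.     0.     0.     1.   ]]
```

View pics/top0.png

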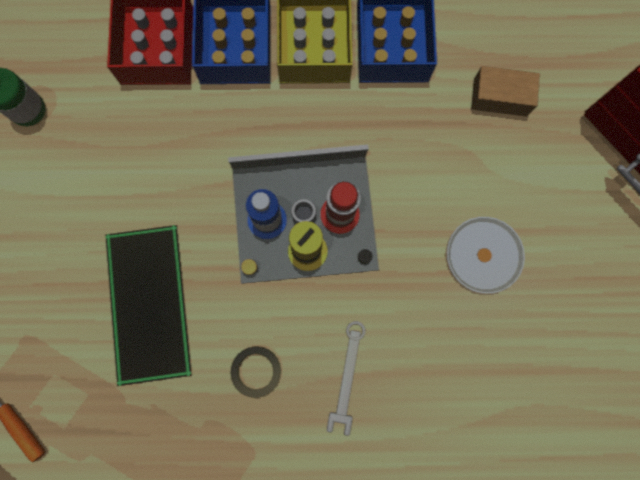

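View pics/scene0.png

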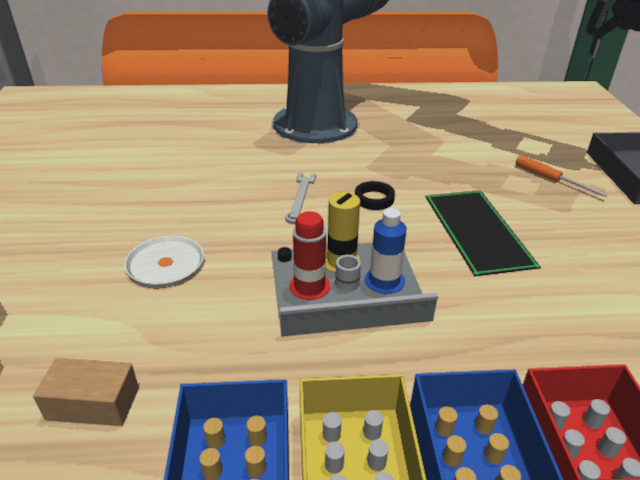

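The top view shows the blue cap at about (261,200), the red cap at (344,192), the yellow lid at (307,236), the socket at (303,212), the dish dot at (484,255), and the mat from (107,230) to (189,384). The scene view agrees with this.

```bash
cat > h.py <<'E'
import numpy as np,cv2
def ray(c,uv,z):
    T=c["cam_to_world"];d=T[:3,:3]@np.linalg.solve(c["mtx"],[uv[0],uv[1],1.]);o=T[:3,3]
    return (o+d*(z-o[2])/d[2]).round(4)
def mask(img,lo,hi):
    return cv2.inRange(cv2.cvtColor(img,cv2.COLOR_BGR2HSV),np.array(lo),np.array(hi))
def blobs(m,amin=30):
    n,_,st,ce=cv2.connectedComponentsWithStats(m)
    return [(st[i].tolist(),ce[i].round(1).tolist()) for i in range(1,n) if st[i][4]>=amin]
E
python3 - <<'E'
from h import *
t=np.load("top.npz");s=np.load("scene.npz")
for n,uv,z in [("red",(344,192),.138),("blue",(261,200),.138),("yel",(307,236),.128),("sock",(303,212),.049),("dish",(484,255),.004),
 ("m1",(107,234),.003),("m2",(177,227),.003),("m3",(189,375),.003),("m4",(117,384),.003),("b1",(240,283),.004),("b2",(378,271),.004),("u1",(231,161),.053),("u2",(366,151),.053)]: print(n,ray(t,uv,z))
for n,uv,z in [("red",(310,218),.138),("blue",(391,215),.138),("yel",(344,199),.128),("sock",(348,263),.049),("dish",(165,262),.004),("m",(427,195),.003),("m",(482,193),.003),("m",(536,264),.003),("m",(475,272),.003)]: print(n,ray(s,uv,z))
im=t["img"]
print("dot",blobs(mask(im[220:290,440:530],(5,120,80),(25,255,255))))
hsv=cv2.cvtColor(im,cv2.COLOR_BGR2HSV)
print("green",blobs(mask(im[200:400,90:200],(45,80,60),(80,255,255))))
for p in [(344,190),(340,226),(261,200),(263,210),(280,220),(307,236),(322,255),(484,255),(310,210)]: print(p,hsv[p[1],p[0]])
E
```

```text
red [ 0.6122 -0.0412  0.138 ]
blue [0.6014 0.0804 0.138 ]
yel [0.549  0.0137 0.128 ]
sock [0.6025 0.0202 0.049 ]
dish [ 0.5357 -0.2811  0.004 ]
m1 [0.5783 0.3496 0.003 ]
m2 [0.589  0.2328 0.003 ]
m3 [0.346  0.2065 0.003 ]
m4 [0.3333 0.3215 0.003 ]
b1 [0.4934 0.1258 0.004 ]
b2 [ 0.5108 -0.103   0.004 ]
u1 [0.6878 0.1367 0.053 ]
u2 [ 0.7026 -0.0837  0.053 ]
red [ 0.6104 -0.0376  0.138 ]
blue [0.6079 0.0818 0.138 ]
yel [0.5463 0.0185 0.128 ]
sock [0.608  0.0218 0.049 ]
dish [ 0.536  -0.2781  0.004 ]
m [0.3452 0.2099 0.003 ]
m [0.3424 0.324  0.003 ]
m [0.5705 0.3504 0.003 ]
m [0.5862 0.2395 0.003 ]
dot [([38, 29, 13, 13, 129], [44.1, 34.8])]
green [([16, 25, 85, 161, 1698], [57.8, 106.5])]
(344, 190) [  2 179 134]
(340, 226) [  9 146  54]
(261, 200) [108  22 150]
(263, 210) [113  16  62]
(280, 220) [125  32  48]
(307, 236) [24 27 47]
(322, 255) [ 30 148 133]
(484, 255) [ 16 162 137]
(310, 210) [120   4  57]
```

Call:
play_rows(xyz=[[0, 0, 0], [0, 0, 0], [0, 0, 0], [-24, -34.8, 0], [-24, -34.8, 0], [-24, -34.8, 0], [-24, -34.8, 0], [-24, -34.8, 0], [-24, -34.8, 0], [-24, -34.8, 0], [-24, -34.8, 0], [-24, -34.8, 0], [-24, -34.8, 0], [-24, -34.8, 0], [-24, -34.8, 0], [-24, -34.8, 0], [-24, -34.8, 0], [0, 0, 0]], twist=[[0, 0, -8.27], [0, 0, -8.27], [0, 0, -8.27], [0, 0, 0], [0, 0, 0], [0, 0, 0], [0, 0, 0], [0, 0, 0], [0, 0, 0], [0, 0, 0], [0, 0, 0], [0, 0, 0], [0, 0, 0], [0, 0, 0], [0, 0, 0], [0, 0, 0], [0, 0, 0], [0, 0, 0]], grip=[100, 100, 100, 100, 100, 100, 100, 100, 100, 100, 100, 100, 100, 100, 100, 100, 100, 100], newtons=40)

```text
t: 1.95
position: [0.6019, 0.0748, 0.2311]
eef_rot: [0.002, 0.003, 1.0, -0.001]
force: [-0.3, -0.7, -0.1]
finger_gap: 1.0
finger_force: 0.0
```

```bash
cat >> h.py <<'E'
from scipy.spatial.transform import Rotation as Ro
def wrist():
    from rig import manip,viewer
    s=manip.get_state();c=dict(viewer.capture("wrist"));w,x,y,z=s["eef_rot"]
    T=np.eye(4);T[:3,:3]=Ro.from_quat([x,y,z,w]).as_matrix();T[:3,3]=s["position"]
    c["W"]=T@c["mount"];print("tcp",np.round(s["position"],4),"rot",np.round(s["eef_rot"],4),"t",s["t"]);return c
def wray(c,uv,z):
    K=c["mtx"];p=np.array([uv[0]-K[0,2],uv[1]-K[1,2]]);r=np.hypot(*p);th=r/K[0,0]
    d=c["W"][:3,:3]@np.array([*(p/max(r,1e-9)*np.sin(th)),np.cos(th)]);o=c["W"][:3,3]
    return (o+d*(z-o[2])/d[2]).round(4)
E
python3 - <<'E'
from h import *
c=wrist();cv2.imwrite("pics/w1.png",c["img"]);np.savez("w1.npz",**c)
E
```

```text
tcp [0.6019 0.0748 0.2311] rot [ 0.0017  0.0031  1.     -0.001 ] t 1.95
```

View pics/w1.png

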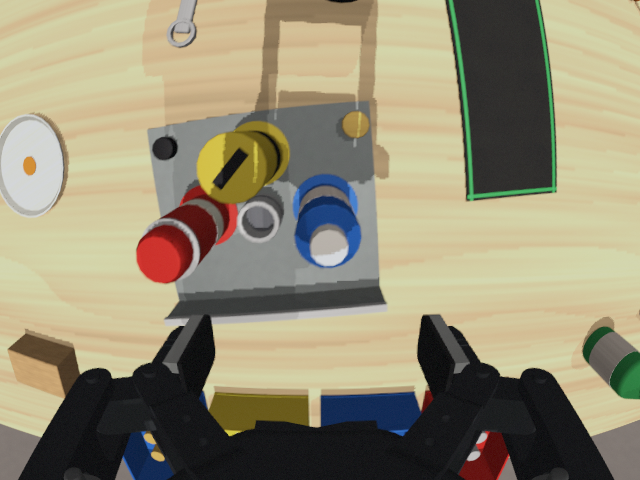

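The wrist view shows the blue cap at (329,245), the red cap at (165,253), the yellow lid at (228,168) and the socket rim at (259,219).

```bash
python3 - <<'E'
from h import *
c=np.load("w1.npz")
for n,uv,z in [("blue",(329,245),.138),("red",(165,253),.138),("yel",(228,168),.126),("sock",(259,219),.049),("dish",(30,165),.004),("mat",(470,199),.003),("mat",(556,191),.003),("upst",(168,318),.053),("upst",(385,303),.053),("bmark",(326,180),.006)]: print(n,wray(c,uv,z))
E
```

```text
blue [0.5982 0.0835 0.138 ]
red [ 0.6035 -0.0331  0.138 ]
yel [0.5466 0.0151 0.126 ]
sock [0.6015 0.0229 0.049 ]
dish [ 0.5343 -0.2791  0.004 ]
mat [0.5899 0.2402 0.003 ]
mat [0.5756 0.3557 0.003 ]
upst [ 0.7044 -0.0806  0.053 ]
upst [0.685  0.1417 0.053 ]
bmark [0.5723 0.0847 0.006 ]
```

Call:
play_rows(xyz=[[1, 7, 0], [0, 0, 17], [0, 0, 17], [0, 0, 17], [0, 0, 17], [0, 0, 17], [0, 0, 17], [0, 0, 17], [0, 0, 17], [0, 0, 17], [0, 0, 0], [0, 0, 0], [0, 0, 0], [0, 0, 0], [0, 0, 0], [0, 0, 0], [0, 0, 0], [0, 0, 0]], twist=[[0, 0, 0], [0, 0, 0], [0, 0, 0], [0, 0, 0], [0, 0, 0], [0, 0, 0], [0, 0, 0], [0, 0, 0], [0, 0, 0], [0, 0, 0], [0, 0, 0], [0, 0, 0], [0, 0, 0], [0, 0, 0], [0, 0, 0], [0, 0, 0], [0, 0, 0], [0, 0, 0]], grip=[100, 100, 100, 100, 100, 100, 100, 100, 100, 100, 100, 30, 30, 30, 30, 30, 30, 30], newtons=40)

```text
t: 3.8
position: [0.5983, 0.0865, 0.0797]
eef_rot: [0.001, 0.001, 1.0, 0.0]
force: [-1.3, -0.7, 5.8]
finger_gap: 0.579
finger_force: 40.9
```

Call:
play_rows(xyz=[[0, 0, -8], [0, 0, -16], [0, 0, -16], [0, 0, -16], [0, 0, -16], [0, 0, -10], [3, 10, 0], [5.5, 19.3, 0], [5.5, 19.3, 0], [5.5, 19.3, 0], [5.5, 19.3, 0], [5.5, 19.3, 0], [5.5, 19.3, 0], [5.5, 19.3, 0], [5.5, 19.3, 0], [5.5, 19.3, 0], [5.5, 19.3, 0], [0, 0, 0], [0, 0, 0], [0, 0, 0]], twist=[[0, 0, 0], [0, 0, 0], [0, 0, 0], [0, 0, 0], [0, 0, 0], [0, 0, 0], [0, 0, 0], [0, 0, 0], [0, 0, 0], [0, 0, 0], [0, 0, 0], [0, 0, 0], [0, 0, 0], [0, 0, 0], [0, 0, 0], [0, 0, 0], [0, 0, 0], [0, 0, 0], [0, 0, 0], [0, 0, 0]], grip=[30, 30, 30, 30, 30, 30, 30, 30, 30, 30, 30, 30, 30, 30, 30, 30, 30, 30, 30, 30])

```text
t: 5.8
position: [0.539, 0.2892, 0.1596]
eef_rot: [-0.001, 0.0, 1.0, -0.0]
force: [0.1, 0.2, -3.5]
finger_gap: 0.572
finger_force: 42.2
```

Call:
play_rows(xyz=[[0, 0, 15], [0, 0, 15], [0, 0, 15], [0, 0, 15], [0, 0, 12], [0, 0, 5], [0, 0, 4], [0, 0, 3], [0, 0, 0], [0, 0, 0]], twist=[[0, 0, 0], [0, 0, 0], [0, 0, 0], [0, 0, 0], [0, 0, 0], [0, 0, 0], [0, 0, 0], [0, 0, 0], [0, 0, 0], [0, 0, 0]], grip=[30, 30, 30, 30, 30, 30, 30, 30, 30, 30])

```text
t: 6.8
position: [0.5399, 0.2898, 0.0769]
eef_rot: [0.001, 0.0, 1.0, 0.0]
force: [0.7, -0.7, -3.3]
finger_gap: 0.578
finger_force: 42.3
```

Call:
play_rows(xyz=[[0, 0, 2], [0, 0, 0], [0, 0, 0], [0, 0, 0], [0, 0, 0], [0, 0, -10], [0, 0, -20], [0, 0, -30], [0, 0, -40], [0, 0, -40], [0, 0, -15], [-1, -34, 0], [-1, -34, 0], [-1, -34, 0], [-1, -34, 0], [-1, -34, 0], [-1, -34, 0], [-1, -34, 0], [0, -36, 0], [0, 0, 0]], twist=[[0, 0, 0], [0, 0, 0], [0, 0, 0], [0, 0, 0], [0, 0, 0], [0, 0, 0], [0, 0, 0], [0, 0, 0], [0, 0, 0], [0, 0, 0], [0, 0, 0], [0, 0, 0], [0, 0, 0], [0, 0, 0], [0, 0, 0], [0, 0, 0], [0, 0, 0], [0, 0, 0], [0, 0, 0], [0, 0, 0]], grip=[30, 30, 100, 100, 100, 100, 100, 100, 100, 100, 100, 100, 100, 100, 100, 100, 100, 100, 100, 100])

```text
t: 8.8
position: [0.5468, 0.0118, 0.23]
eef_rot: [0.001, 0.003, 1.0, -0.001]
force: [-0.3, 0.8, 0.1]
finger_gap: 0.999
finger_force: 0.0
```

```bash
python3 - <<'E'
from h import *
c=wrist();cv2.imwrite("pics/w2.png",c["img"]);np.savez("w2.npz",**c)
E
```

```text
tcp [0.5468 0.0118 0.23  ] rot [ 7.0e-04  2.7e-03  1.0e+00 -9.0e-04] t 8.8
```

View pics/w2.png

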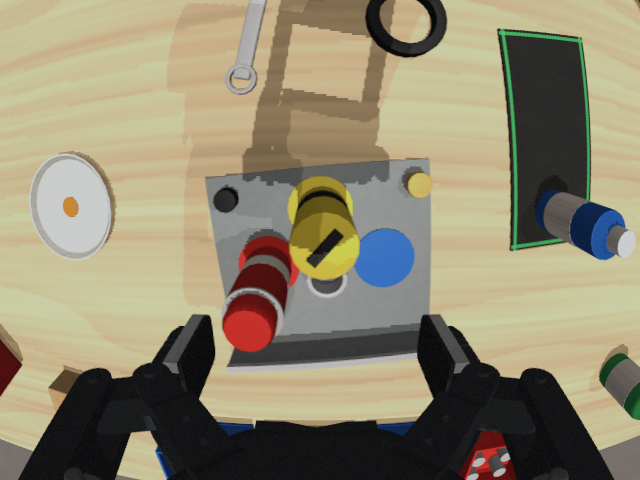

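Blue stands on the mat, with its base at about (560,205). The blue mark is clear at (384,258), the yellow lid is at (325,245) and the red cap at (249,328).

```bash
python3 - <<'E'
from h import *
c=np.load("w2.npz")
b=[x for x in blobs(mask(c["img"],(100,150,80),(115,255,255)),800)];print(b)
for n,uv,z in [("bluemark",(384,258),.006),("red",(249,329),.138),("yel",(325,245),.128),("sockrim",(327,287),.049),("dish",(71,207),.004)]: print(n,wray(c,uv,z))
E
```

```text
[([590, 210, 35, 49, 922], [603.9, 232.8]), ([355, 229, 59, 58, 2631], [384.4, 257.6])]
bluemark [0.5991 0.0837 0.006 ]
red [ 0.6076 -0.0381  0.138 ]
yel [0.5458 0.018  0.128 ]
sockrim [0.6129 0.0219 0.049 ]
dish [ 0.5359 -0.2793  0.004 ]
```

Call:
play_rows(xyz=[[0, 4, 0], [0, 0, 20], [0, 0, 25], [0, 0, 25], [0, 0, 25], [0, 0, 25], [0, 0, 20], [0, 0, 11], [0, 0, 0], [0, 0, 0], [0, 0, 0], [0, 0, 0], [0, 0, 0], [0, 0, 0], [0, 0, 0], [0, 0, 0]], twist=[[0, 0, 0], [0, 0, 0], [0, 0, 0], [0, 0, 0], [0, 0, 0], [0, 0, 0], [0, 0, 0], [0, 0, 0], [0, 0, 0], [0, 0, 0], [0, 0, 0], [0, 0, 0], [0, 0, 0], [0, 0, 0], [0, 0, 0], [0, 0, 0]], grip=[100, 100, 100, 100, 100, 100, 100, 100, 100, 30, 30, 30, 30, 30, 30, 30])

```text
t: 10.45
position: [0.5472, 0.0194, 0.0796]
eef_rot: [0.001, 0.001, 1.0, -0.0]
force: [-0.6, -0.1, 7.0]
finger_gap: 0.58
finger_force: 40.7
```

Call:
play_rows(xyz=[[0, 0, -10], [0, 0, -20], [0, 0, -20], [0, 0, -20], [0, 0, -12], [8, 12, 0], [14, 21, 0], [14, 21, 0], [14, 21, 0], [14, 21, 0], [14, 21, 0], [14, 21, 0], [14, 21, 0], [14, 21, 0], [14, 21, 0], [14, 21, 0], [14, 21, 0], [3, 7, 0], [0, 0, 0], [0, 0, 0]], twist=[[0, 0, 0], [0, 0, 0], [0, 0, 0], [0, 0, 0], [0, 0, 0], [0, 0, 0], [0, 0, 0], [0, 0, 0], [0, 0, 0], [0, 0, 0], [0, 0, 0], [0, 0, 0], [0, 0, 0], [0, 0, 0], [0, 0, 0], [0, 0, 0], [0, 0, 0], [0, 0, 0], [0, 0, 0], [0, 0, 0]], grip=[30, 30, 30, 30, 30, 30, 30, 30, 30, 30, 30, 30, 30, 30, 30, 30, 30, 30, 30, 30])

```text
t: 12.45
position: [0.3813, 0.2695, 0.16]
eef_rot: [-0.0, 0.0, 1.0, -0.0]
force: [0.1, -0.2, -1.8]
finger_gap: 0.576
finger_force: 41.8
```

Call:
play_rows(xyz=[[0, 0, 20], [0, 0, 20], [0, 0, 20], [0, 0, 12], [0, 0, 6], [0, 0, 4], [0, 0, 3], [0, 0, 0], [0, 0, 0]], twist=[[0, 0, 0], [0, 0, 0], [0, 0, 0], [0, 0, 0], [0, 0, 0], [0, 0, 0], [0, 0, 0], [0, 0, 0], [0, 0, 0]], grip=[30, 30, 30, 30, 30, 30, 30, 30, 30])

```text
t: 13.35
position: [0.3821, 0.2692, 0.0764]
eef_rot: [0.001, 0.0, 1.0, -0.0]
force: [0.3, -4.6, 5.7]
finger_gap: 0.579
finger_force: 41.0
```

Call:
play_rows(xyz=[[0, 0, 0], [0, 0, 0], [0, 0, 0], [0, 0, -10], [0, 0, -20], [0, 0, -30], [0, 0, -40], [0, 0, -40], [0, 0, -15], [-22.5, -30.7, 0], [-22.5, -30.7, 0], [-22.5, -30.7, 0], [-22.5, -30.7, 0], [-22.5, -30.7, 0], [-22.5, -30.7, 0], [-22.5, -30.7, 0], [-22.5, -30.7, 0], [-22.5, -30.7, 0], [-22.5, -30.7, 0], [0, 0, 0]], twist=[[0, 0, 0], [0, 0, 0], [0, 0, 0], [0, 0, 0], [0, 0, 0], [0, 0, 0], [0, 0, 0], [0, 0, 0], [0, 0, 0], [0, 0, 0], [0, 0, 0], [0, 0, 0], [0, 0, 0], [0, 0, 0], [0, 0, 0], [0, 0, 0], [0, 0, 0], [0, 0, 0], [0, 0, 0], [0, 0, 0]], grip=[100, 100, 100, 100, 100, 100, 100, 100, 100, 100, 100, 100, 100, 100, 100, 100, 100, 100, 100, 100])

```text
t: 15.35
position: [0.6095, -0.0417, 0.2309]
eef_rot: [0.002, 0.002, 1.0, -0.001]
force: [-0.3, 0.2, -0.0]
finger_gap: 1.002
finger_force: 0.0
```

```bash
python3 - <<'E'
from h import *
c=wrist();cv2.imwrite("pics/w3.png",c["img"]);np.savez("w3.npz",**c)
E
```

```text
tcp [ 0.6095 -0.0417  0.2309] rot [ 0.0022  0.0024  1.     -0.0011] t 15.35
```

View pics/w3.png

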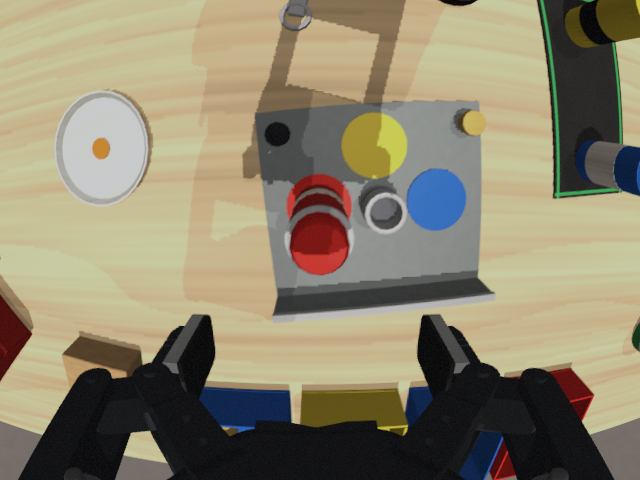

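Yellow and blue both stand on the mat. The red cap is at (320,246), the yellow mark at (374,146), the blue mark at (436,199) and the socket rim at (385,212).

```bash
python3 - <<'E'
from h import *
c=np.load("w3.npz")
for n,uv,z in [("red",(320,246),.138),("bm",(436.5,199.5),.006),("ym",(374.5,146),.006),("sockrim",(385,212),.049),("dish",(101,148),.004)]: print(n,wray(c,uv,z))
E
```

```text
red [ 0.6065 -0.039   0.138 ]
bm [0.5985 0.0837 0.006 ]
ym [0.5454 0.0161 0.006 ]
sockrim [0.603  0.0207 0.049 ]
dish [ 0.5346 -0.2798  0.004 ]
```

Call:
play_rows(xyz=[[2, 2, 0], [0, 0, 20], [0, 0, 25], [0, 0, 25], [0, 0, 25], [0, 0, 25], [0, 0, 20], [0, 0, 12], [0, 0, 0], [0, 0, 0], [0, 0, 0], [0, 0, 0], [0, 0, 0], [0, 0, 0], [0, 0, 0], [0, 0, 0]], twist=[[0, 0, 0], [0, 0, 0], [0, 0, 0], [0, 0, 0], [0, 0, 0], [0, 0, 0], [0, 0, 0], [0, 0, 0], [0, 0, 0], [0, 0, 0], [0, 0, 0], [0, 0, 0], [0, 0, 0], [0, 0, 0], [0, 0, 0], [0, 0, 0]], grip=[100, 100, 100, 100, 100, 100, 100, 100, 100, 30, 30, 30, 30, 30, 30, 30])

```text
t: 17.0
position: [0.6054, -0.0359, 0.0799]
eef_rot: [0.002, 0.001, 1.0, -0.0]
force: [-1.1, -1.0, 6.8]
finger_gap: 0.578
finger_force: 40.7
```

Call:
play_rows(xyz=[[0, 0, -10], [0, 0, -20], [0, 0, -20], [0, 0, -20], [0, 0, -12], [10, 12, 0], [20, 24, 0], [20, 24, 0], [20, 24, 0], [20, 24, 0], [20, 24, 0], [20, 24, 0], [15, 24, 0], [0, 24, 0], [0, 24, 0], [0, 24, 0], [0, 24, 0], [0, 24, 0], [0, 15, 0], [0, 0, 0]], twist=[[0, 0, 0], [0, 0, 0], [0, 0, 0], [0, 0, 0], [0, 0, 0], [0, 0, 0], [0, 0, 0], [0, 0, 0], [0, 0, 0], [0, 0, 0], [0, 0, 0], [0, 0, 0], [0, 0, 0], [0, 0, 0], [0, 0, 0], [0, 0, 0], [0, 0, 0], [0, 0, 0], [0, 0, 0], [0, 0, 0]], grip=[30, 30, 30, 30, 30, 30, 30, 30, 30, 30, 30, 30, 30, 30, 30, 30, 30, 30, 30, 30])

```text
t: 19.0
position: [0.458, 0.2813, 0.1596]
eef_rot: [-0.001, -0.001, 1.0, -0.0]
force: [0.3, -0.6, -2.3]
finger_gap: 0.579
finger_force: 42.0
```

Call:
play_rows(xyz=[[0, 0, 10], [0, 0, 20], [0, 0, 20], [0, 0, 20], [0, 0, 6], [0, 0, 4], [0, 0, 3], [0, 0, 2], [0, 0, 0], [0, 0, 0]], twist=[[0, 0, 0], [0, 0, 0], [0, 0, 0], [0, 0, 0], [0, 0, 0], [0, 0, 0], [0, 0, 0], [0, 0, 0], [0, 0, 0], [0, 0, 0]], grip=[30, 30, 30, 30, 30, 30, 30, 30, 30, 30])

```text
t: 20.0
position: [0.4603, 0.2795, 0.0769]
eef_rot: [0.001, 0.0, 1.0, -0.0]
force: [-0.9, -2.7, 6.3]
finger_gap: 0.582
finger_force: 42.8
```

Call:
play_rows(xyz=[[0, 0, 0], [0, 0, 0], [0, 0, 0], [0, 0, -10], [0, 0, -20], [0, 0, -30], [0, 0, -40], [0, 0, -40], [0, 0, -13], [-15, -27, 0], [-16, -29, 0], [-16, -29, 0], [-16, -29, 0], [-16, -29, 0], [-16, -29, 0], [-16, -29, 0], [-16, -29, 0], [-16, -29, 0], [0, 0, 0], [0, 0, 0]], twist=[[0, 0, 0], [0, 0, 0], [0, 0, 0], [0, 0, 0], [0, 0, 0], [0, 0, 0], [0, 0, 0], [0, 0, 0], [0, 0, 0], [0, 0, 0], [0, 0, 0], [0, 0, 0], [0, 0, 0], [0, 0, 0], [0, 0, 0], [0, 0, 0], [0, 0, 0], [0, 0, 0], [0, 0, 0], [0, 0, 0]], grip=[100, 100, 100, 100, 100, 100, 100, 100, 100, 100, 100, 100, 100, 100, 100, 100, 100, 100, 100, 100])

```text
t: 22.0
position: [0.6021, 0.0202, 0.2285]
eef_rot: [-0.0, 0.001, 1.0, 0.0]
force: [-0.4, 0.2, -0.1]
finger_gap: 0.998
finger_force: 0.0
```

```bash
python3 - <<'E'
from h import *
from rig import viewer
c=wrist();cv2.imwrite("pics/w4.png",c["img"]);np.savez("w4.npz",**c)
t=viewer.capture("top");np.savez("top2.npz",**t);cv2.imwrite("pics/t4.png",t["img"])
E
```

```text
tcp [0.6021 0.0202 0.2285] rot [-2.0e-04  1.2e-03  1.0e+00  3.0e-04] t 22.0
```

View pics/w4.png

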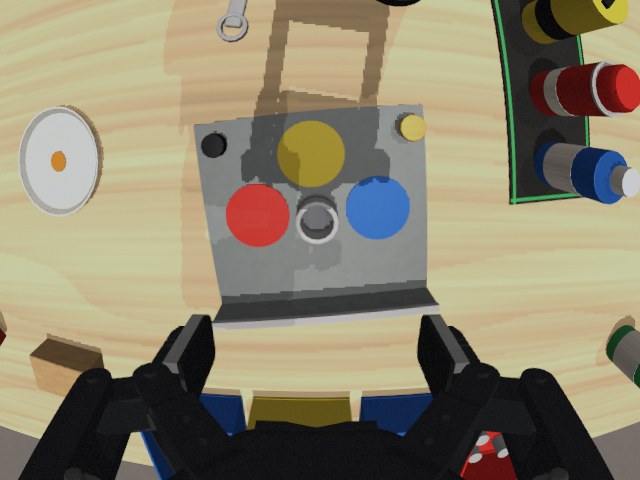

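View pics/t4.png

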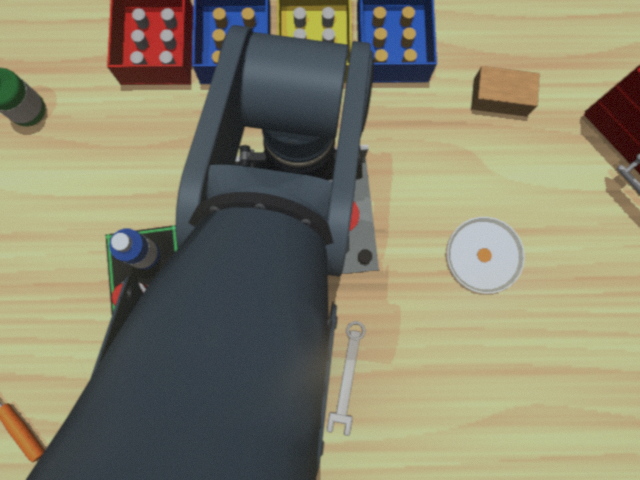

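All three cans stand on the mat. In the wrist view the marks are clear, with red at (258,215), yellow at (311,154), blue at (378,208) and the socket rim at (317,222). The arm hides the bay in the top view.

```bash
python3 - <<'E'
from h import *
c=np.load("w4.npz")
for n,lo,hi in [("b",(100,120,60),(118,255,255)),("y",(22,100,60),(32,255,255)),("r",(0,170,60),(8,255,255))]: print(n,[(x,wray(c,x[1],.006)) for x in blobs(mask(c["img"],lo,hi),1500)])
for n,uv,z in [("rm",(258,215),.006),("bm",(378,207.5),.006),("ym",(311,154),.006),("sockrim",(317,222),.049),("dish",(59,161),.004)]: print(n,wray(c,uv,z))
E
```

```text
b [(([571, 147, 56, 57, 2041], [596.0, 173.4]), array([0.5473, 0.3612, 0.006 ])), (([346, 176, 64, 63, 3154], [377.4, 207.1]), array([0.5985, 0.0829, 0.006 ])), (([360, 393, 73, 43, 2002], [394.7, 410.5]), array([0.8698, 0.1251, 0.006 ]))]
y [(([551, 0, 78, 35, 2075], [587.7, 14.4]), array([0.3505, 0.3443, 0.006 ])), (([277, 121, 68, 66, 3550], [310.5, 153.4]), array([0.5448, 0.0153, 0.006 ])), (([247, 396, 105, 34, 2628], [300.1, 410.4]), array([ 8.651e-01, -5.000e-04,  6.000e-03]))]
r [(([596, 65, 44, 47, 1704], [618.6, 88.0]), array([0.4346, 0.3953, 0.006 ])), (([226, 184, 63, 62, 3048], [257.2, 214.8]), array([ 0.6064, -0.0393,  0.006 ]))]
rm [ 0.6066 -0.0385  0.006 ]
bm [0.5989 0.0835 0.006 ]
ym [0.5454 0.0158 0.006 ]
sockrim [0.6036 0.0214 0.049 ]
dish [ 0.5353 -0.2796  0.004 ]
```

Call:
play_rows(xyz=[[-1, 1, 10], [0, 0, 30], [0, 0, 35], [0, 0, 35], [0, 0, 35], [0, 0, 30], [0, 0, 20], [0, 0, 12], [0, 0, 9], [0, 0, 0], [0, 0, 0], [0, 0, 0], [0, 0, 0], [0, 0, 0], [0, 0, 0], [0, 0, 0], [0, 0, 0], [0, 0, 0]], twist=[[0, 0, 0], [0, 0, 0], [0, 0, 0], [0, 0, 0], [0, 0, 0], [0, 0, 0], [0, 0, 0], [0, 0, 0], [0, 0, 0], [0, 0, 0], [0, 0, 0], [0, 0, 0], [0, 0, 0], [0, 0, 0], [0, 0, 0], [0, 0, 0], [0, 0, 0], [0, 0, 0]], grip=[100, 100, 100, 100, 100, 100, 100, 100, 100, 100, 20, 20, 20, 20, 20, 20, 20, 20])

```text
t: 23.9
position: [0.604, 0.0214, 0.0135]
eef_rot: [0.001, 0.0, 1.0, -0.0]
force: [-0.9, -0.3, 6.6]
finger_gap: 0.463
finger_force: 40.1
```

Call:
play_rows(xyz=[[0, 0, -10], [0, 0, -20], [0, 0, -25], [0, 0, -25], [4, -16, 0], [6, -26, 0], [6, -26, 0], [6, -26, 0], [6, -26, 0], [6, -26, 0], [6, -26, 0], [6, -26, 0], [6, -26, 0], [6, -26, 0], [6, -26, 0], [5, -26, 0], [0, 0, 0], [0, 0, 0], [0, 0, 0]], twist=[[0, 0, 0], [0, 0, 0], [0, 0, 0], [0, 0, 0], [0, 0, 0], [0, 0, 0], [0, 0, 0], [0, 0, 0], [0, 0, 0], [0, 0, 0], [0, 0, 0], [0, 0, 0], [0, 0, 0], [0, 0, 0], [0, 0, 0], [0, 0, 0], [0, 0, 0], [0, 0, 0], [0, 0, 0]], grip=[20, 20, 20, 20, 20, 20, 20, 20, 20, 20, 20, 20, 20, 20, 20, 20, 20, 20, 20])

```text
t: 25.8
position: [0.5329, -0.2793, 0.0914]
eef_rot: [-0.001, 0.0, 1.0, 0.001]
force: [-0.4, -0.2, -2.5]
finger_gap: 0.457
finger_force: 40.8
```

Call:
play_rows(xyz=[[0, 0, 10], [0, 0, 20], [0, 0, 20], [0, 0, 15], [0, 0, 8], [0, 0, 4], [0, 0, 2], [0, 0, 0], [0, 0, 0]], twist=[[0, 0, 0], [0, 0, 0], [0, 0, 0], [0, 0, 0], [0, 0, 0], [0, 0, 0], [0, 0, 0], [0, 0, 0], [0, 0, 0]], grip=[20, 20, 20, 20, 20, 20, 20, 20, 20])

```text
t: 26.7
position: [0.5346, -0.2808, 0.014]
eef_rot: [0.001, 0.0, 1.0, -0.001]
force: [-0.4, -0.0, -1.2]
finger_gap: 0.457
finger_force: 40.8
```

Call:
play_rows(xyz=[[0, 0, 1], [0, 0, 0.5], [0, 0, 0], [0, 0, 0], [0, 0, 0], [0, 0, 0], [0, 0, -15], [0, 0, -30], [0, 0, -40], [0, 0, -45], [0, 0, -45], [0, 0, -40], [0, 0, 0], [0, 0, 0]], twist=[[0, 0, 0], [0, 0, 0], [0, 0, 0], [0, 0, 0], [0, 0, 0], [0, 0, 0], [0, 0, 0], [0, 0, 0], [0, 0, 0], [0, 0, 0], [0, 0, 0], [0, 0, 0], [0, 0, 0], [0, 0, 0]], grip=[20, 20, 20, 75, 75, 75, 75, 75, 100, 100, 100, 100, 100, 100])

```text
t: 28.1
position: [0.5343, -0.2805, 0.2288]
eef_rot: [0.001, 0.0, 1.0, -0.001]
force: [-0.2, -0.1, -0.4]
finger_gap: 1.0
finger_force: 0.0
```

```bash
python3 - <<'E'
from h import *
from rig import viewer
c=wrist();np.savez("w5.npz",**c)
t=viewer.capture("top");np.savez("top3.npz",**t);cv2.imwrite("pics/t5.png",np.hstack([t["img"][100:420,80:400],c["img"][50:370,160:480]]))
E
```

```text
tcp [ 0.5343 -0.2805  0.2288] rot [ 1.3e-03  3.0e-04  1.0e+00 -1.0e-03] t 28.1
```

View pics/t5.png

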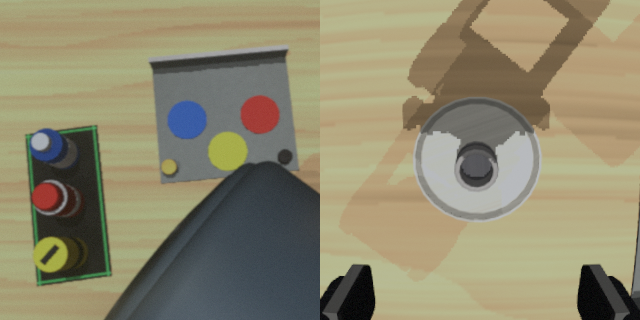

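Blue, red and yellow stand on the mat. The marks are clear and the socket stands upright in the dish, close to its middle.

```bash
python3 - <<'E'
from h import *
w=np.load("w5.npz");t=np.load("top3.npz")
print("dish",wray(w,(317,209),.010),"rim",wray(w,(316,220),.049))
im=t["img"].copy()
for n,lo,hi in [("b",(100,100,50),(120,255,255)),("y",(22,100,60),(34,255,255)),("r",(0,150,60),(8,255,255))]:
    m=mask(im,lo,hi);m[:150]=0;m[:,:230]=0;m[:,380:]=0
    print(n,[(x,ray(t,x[1],.006)) for x in blobs(m,500)])
for n,uv,z in [("blue",(122,246),.135),("red",(125,296),.135),("yel",(131,355),.125)]: print(n,ray(t,uv,z))
E
```

```text
dish [ 0.5329 -0.2797  0.01  ] rim [ 0.5346 -0.2806  0.049 ]
b [(([248, 201, 39, 38, 1177], [266.6, 219.4]), array([0.5999, 0.082 , 0.006 ]))]
y [(([288, 232, 39, 39, 1198], [307.2, 250.9]), array([0.5456, 0.0143, 0.006 ]))]
r [(([322, 196, 37, 37, 1062], [339.5, 214.1]), array([ 0.6077, -0.0408,  0.006 ]))]
blue [0.5359 0.2811 0.135 ]
red [0.4637 0.2736 0.135 ]
yel [0.381  0.2646 0.125 ]
```

Call:
play_rows(xyz=[[5, 20, 0], [5, 40, 0], [5, 40, 0], [5, 40, 0], [5, 40, 0], [5, 40, 0], [5, 40, 0], [5, 40, 0], [5, 40, 0], [5, 40, 0], [5, 40, 0], [5, 40, 0], [5, 40, 0], [5, 40, 0], [4, 40, 0], [0, 20, 0], [0, 0, 0], [0, 0, 0]], twist=[[0, 0, 0], [0, 0, 0], [0, 0, 0], [0, 0, 0], [0, 0, 0], [0, 0, 0], [0, 0, 0], [0, 0, 0], [0, 0, 0], [0, 0, 0], [0, 0, 0], [0, 0, 0], [0, 0, 0], [0, 0, 0], [0, 0, 0], [0, 0, 0], [0, 0, 0], [0, 0, 0]], grip=[100, 100, 100, 100, 100, 100, 100, 100, 100, 100, 100, 100, 100, 100, 100, 100, 100, 100])

```text
t: 30.0
position: [0.4593, 0.3192, 0.2251]
eef_rot: [-0.002, -0.0, 1.0, -0.001]
force: [-1.0, -0.3, 0.1]
finger_gap: 0.997
finger_force: 0.0
```

```bash
python3 - <<'E'
from h import *
c=wrist();np.savez("w6.npz",**c);cv2.imwrite("pics/w6.png",c["img"])
E
```

```text
tcp [0.4593 0.3192 0.2251] rot [-1.8e-03 -2.0e-04  1.0e+00 -1.1e-03] t 30.0
```

View pics/w6.png

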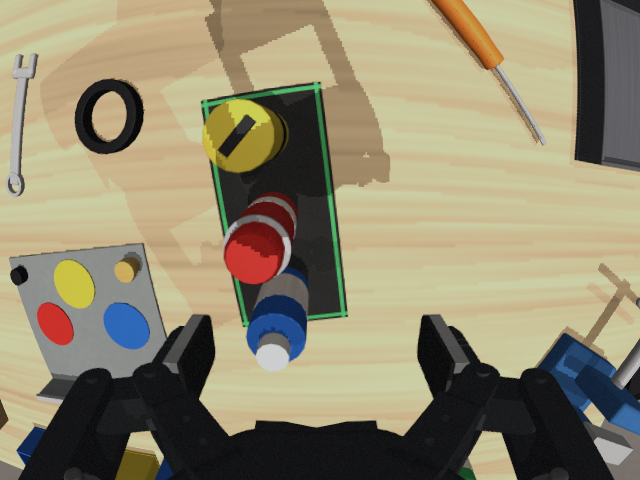

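All three cans are upright on the mat, with the red cap at (257,252). I overshot y by 40 mm, so I correct that and grasp red.

Call:
play_rows(xyz=[[0, -20, 0], [0, -20, 0], [0, 0, 0], [0, 0, 0], [0, 0, 0]], twist=[[0, 0, 0], [0, 0, 0], [0, 0, 0], [0, 0, 0], [0, 0, 0]], grip=[100, 100, 100, 100, 100])

```text
t: 30.55
position: [0.4607, 0.2796, 0.2268]
eef_rot: [0.0, 0.001, 1.0, 0.0]
force: [-0.8, 0.1, 0.5]
finger_gap: 0.998
finger_force: 0.0
```

```bash
python3 - <<'E'
from h import *
c=wrist();np.savez("w7.npz",**c)
m=mask(c["img"],(0,170,90),(8,255,255));m[350:]=0;m[:,:200]=0
print([(x,wray(c,x[1],.135)) for x in blobs(m,200)])
E
```

```text
tcp [0.4607 0.2796 0.2268] rot [0.e+00 9.e-04 1.e+00 2.e-04] t 30.55
[(([281, 219, 59, 62, 2890], [310.0, 250.0]), array([0.4598, 0.2758, 0.135 ]))]
```

Call:
play_rows(xyz=[[0, 0, 15], [0, 0, 25], [0, 0, 30], [0, 0, 30], [0, 0, 25], [0, 0, 15], [0, 0, 9], [0, 0, 0], [0, 0, 0], [0, 0, 0], [0, 0, 0], [0, 0, 0], [0, 0, 0], [0, 0, 0], [0, 0, 0], [0, 0, 0]], twist=[[0, 0, 0], [0, 0, 0], [0, 0, 0], [0, 0, 0], [0, 0, 0], [0, 0, 0], [0, 0, 0], [0, 0, 0], [0, 0, 0], [0, 0, 0], [0, 0, 0], [0, 0, 0], [0, 0, 0], [0, 0, 0], [0, 0, 0], [0, 0, 0]], grip=[100, 100, 100, 100, 100, 100, 100, 100, 30, 30, 30, 30, 30, 30, 30, 30])

```text
t: 32.2
position: [0.4612, 0.2796, 0.079]
eef_rot: [0.001, 0.0, 1.0, 0.0]
force: [-0.3, -1.6, 7.0]
finger_gap: 0.579
finger_force: 40.7
```

Call:
play_rows(xyz=[[0, 0, -10], [0, 0, -20], [0, 0, -20], [0, 0, -20], [0, 0, -12], [0, -12, 0], [0, -24, 0], [0, -24, 0], [0, -24, 0], [0, -24, 0], [-15, -24, 0], [-20, -24, 0], [-20, -24, 0], [-20, -24, 0], [-20, -24, 0], [-20, -24, 0], [-20, -24, 0], [-10, -24, 0], [0, -18, 0], [0, 0, 0]], twist=[[0, 0, 0], [0, 0, 0], [0, 0, 0], [0, 0, 0], [0, 0, 0], [0, 0, 0], [0, 0, 0], [0, 0, 0], [0, 0, 0], [0, 0, 0], [0, 0, 0], [0, 0, 0], [0, 0, 0], [0, 0, 0], [0, 0, 0], [0, 0, 0], [0, 0, 0], [0, 0, 0], [0, 0, 0], [0, 0, 0]], grip=[30, 30, 30, 30, 30, 30, 30, 30, 30, 30, 30, 30, 30, 30, 30, 30, 30, 30, 30, 30])

```text
t: 34.2
position: [0.6039, -0.0411, 0.1585]
eef_rot: [-0.001, 0.002, 1.0, -0.0]
force: [-0.3, -0.3, -3.4]
finger_gap: 0.574
finger_force: 41.9
```

Call:
play_rows(xyz=[[0, 0, 10], [0, 0, 20], [0, 0, 20], [0, 0, 15], [0, 0, 6], [0, 0, 4], [0, 0, 2], [0, 0, 0], [0, 0, 0]], twist=[[0, 0, 0], [0, 0, 0], [0, 0, 0], [0, 0, 0], [0, 0, 0], [0, 0, 0], [0, 0, 0], [0, 0, 0], [0, 0, 0]], grip=[30, 30, 30, 30, 30, 30, 30, 30, 30])

```text
t: 35.1
position: [0.6057, -0.0384, 0.0835]
eef_rot: [0.001, 0.0, 1.0, -0.0]
force: [0.0, 0.7, -3.0]
finger_gap: 0.578
finger_force: 42.0
```

Call:
play_rows(xyz=[[0, 0, 1.5], [0, 0, 1], [0, 0, 0], [0, 0, 0]], twist=[[0, 0, 0], [0, 0, 0], [0, 0, 0], [0, 0, 0]], grip=[30, 30, 30, 30])

```text
t: 35.5
position: [0.6064, -0.0387, 0.0821]
eef_rot: [0.002, 0.001, 1.0, -0.0]
force: [-0.1, 0.4, 5.5]
finger_gap: 0.571
finger_force: 41.8
```

Call:
play_rows(xyz=[[0, 0, 0], [0, 0, 0], [0, 0, 0], [0, 0, -10], [0, 0, -20], [0, 0, -30], [0, 0, -40], [0, 0, -40], [0, 0, -8], [22.4, 30.8, 0], [22.4, 30.8, 0], [22.4, 30.8, 0], [22.4, 30.8, 0], [22.4, 30.8, 0], [22.4, 30.8, 0], [22.4, 30.8, 0], [22.4, 30.8, 0], [22.4, 30.8, 0], [22.4, 30.8, 0], [0, 0, 0]], twist=[[0, 0, 0], [0, 0, 0], [0, 0, 0], [0, 0, 0], [0, 0, 0], [0, 0, 0], [0, 0, 0], [0, 0, 0], [0, 0, 0], [0, 0, 0], [0, 0, 0], [0, 0, 0], [0, 0, 0], [0, 0, 0], [0, 0, 0], [0, 0, 0], [0, 0, 0], [0, 0, 0], [0, 0, 0], [0, 0, 0]], grip=[100, 100, 100, 100, 100, 100, 100, 100, 100, 100, 100, 100, 100, 100, 100, 100, 100, 100, 100, 100])

```text
t: 37.5
position: [0.3777, 0.2721, 0.2281]
eef_rot: [-0.001, -0.002, 1.0, 0.0]
force: [0.6, 0.0, -0.1]
finger_gap: 1.003
finger_force: 0.0
```

Call:
play_rows(xyz=[[0, 0, 0], [0, 0, 0]], twist=[[0, 0, 0], [0, 0, 0]], grip=[100, 100])

```text
t: 37.7
position: [0.382, 0.2693, 0.2283]
eef_rot: [0.0, 0.001, 1.0, -0.0]
force: [-0.3, -0.3, -0.7]
finger_gap: 1.001
finger_force: 0.0
```

```bash
python3 - <<'E'
from h import *
c=wrist();np.savez("w8.npz",**c)
m=mask(c["img"],(22,100,60),(32,255,255));m[350:]=0
m=cv2.morphologyEx(m,cv2.MORPH_CLOSE,np.ones((15,15)))
print([(x,wray(c,x[1],.125)) for x in blobs(m,300)])
E
```

```text
tcp [0.382  0.2693 0.2283] rot [ 2.e-04  6.e-04  1.e+00 -1.e-04] t 37.7
[(([278, 185, 71, 95, 5070], [313.5, 234.7]), array([0.3737, 0.2677, 0.125 ])), (([97, 317, 45, 33, 1156], [117.7, 334.7]), array([0.4622, 0.0979, 0.125 ]))]
```

Call:
play_rows(xyz=[[0, 0, 15], [0, 0, 25], [0, 0, 30], [0, 0, 30], [0, 0, 25], [0, 0, 16], [0, 0, 9], [0, 0, 0], [0, 0, 0], [0, 0, 0], [0, 0, 0], [0, 0, 0], [0, 0, 0], [0, 0, 0], [0, 0, 0], [0, 0, 0]], twist=[[0, 0, 0], [0, 0, 0], [0, 0, 0], [0, 0, 0], [0, 0, 0], [0, 0, 0], [0, 0, 0], [0, 0, 0], [0, 0, 0], [0, 0, 0], [0, 0, 0], [0, 0, 0], [0, 0, 0], [0, 0, 0], [0, 0, 0], [0, 0, 0]], grip=[100, 100, 100, 100, 100, 100, 100, 100, 30, 30, 30, 30, 30, 30, 30, 30])

```text
t: 39.35
position: [0.3821, 0.2698, 0.0793]
eef_rot: [0.001, 0.0, 1.0, 0.0]
force: [-0.4, -2.2, 7.3]
finger_gap: 0.575
finger_force: 40.4
```

Call:
play_rows(xyz=[[0, 0, -10], [0, 0, -20], [0, 0, -20], [0, 0, -20], [0, 0, -12], [-8, -12, 0], [-14, -22, 0], [-14, -22, 0], [-14, -22, 0], [-14, -22, 0], [-14, -22, 0], [-14, -22, 0], [-14, -22, 0], [-14, -22, 0], [-14, -22, 0], [-14, -22, 0], [-14, -22, 0], [-2, 0, 0], [0, 0, 0], [0, 0, 0]], twist=[[0, 0, 0], [0, 0, 0], [0, 0, 0], [0, 0, 0], [0, 0, 0], [0, 0, 0], [0, 0, 0], [0, 0, 0], [0, 0, 0], [0, 0, 0], [0, 0, 0], [0, 0, 0], [0, 0, 0], [0, 0, 0], [0, 0, 0], [0, 0, 0], [0, 0, 0], [0, 0, 0], [0, 0, 0], [0, 0, 0]], grip=[30, 30, 30, 30, 30, 30, 30, 30, 30, 30, 30, 30, 30, 30, 30, 30, 30, 30, 30, 30])

```text
t: 41.35
position: [0.544, 0.0166, 0.1602]
eef_rot: [-0.001, 0.0, 1.0, 0.0]
force: [-0.1, -0.3, -2.7]
finger_gap: 0.579
finger_force: 41.8
```

Call:
play_rows(xyz=[[0, 0, 10], [0, 0, 20], [0, 0, 20], [0, 0, 15], [0, 0, 6], [0, 0, 4], [0, 0, 2], [0, 0, 1], [0, 0, 1], [0, 0, 0], [0, 0, 0]], twist=[[0, 0, 0], [0, 0, 0], [0, 0, 0], [0, 0, 0], [0, 0, 0], [0, 0, 0], [0, 0, 0], [0, 0, 0], [0, 0, 0], [0, 0, 0], [0, 0, 0]], grip=[30, 30, 30, 30, 30, 30, 30, 30, 30, 30, 30])

```text
t: 42.45
position: [0.5458, 0.0157, 0.0824]
eef_rot: [0.001, 0.0, 1.0, -0.0]
force: [-1.2, 0.1, 5.3]
finger_gap: 0.579
finger_force: 41.9
```

Call:
play_rows(xyz=[[0, 0, 0], [0, 0, 0], [0, 0, 0], [0, 0, -10], [0, 0, -20], [0, 0, -30], [0, 0, -40], [0, 0, -40], [0, 0, -8], [1, 30, 0], [1, 30, 0], [1, 30, 0], [1, 30, 0], [1, 30, 0], [1, 30, 0], [0, 30, 0], [0, 30, 0], [0, 34, 0], [0, 0, 0], [0, 0, 0]], twist=[[0, 0, 0], [0, 0, 0], [0, 0, 0], [0, 0, 0], [0, 0, 0], [0, 0, 0], [0, 0, 0], [0, 0, 0], [0, 0, 0], [0, 0, 0], [0, 0, 0], [0, 0, 0], [0, 0, 0], [0, 0, 0], [0, 0, 0], [0, 0, 0], [0, 0, 0], [0, 0, 0], [0, 0, 0], [0, 0, 0]], grip=[100, 100, 100, 100, 100, 100, 100, 100, 100, 100, 100, 100, 100, 100, 100, 100, 100, 100, 100, 100])

```text
t: 44.45
position: [0.5387, 0.2901, 0.2288]
eef_rot: [-0.001, -0.001, 1.0, -0.0]
force: [0.4, -0.4, -0.8]
finger_gap: 1.001
finger_force: 0.0
```

Call:
play_rows(xyz=[[0, 0, 15], [0, 0, 25], [0, 0, 30], [0, 0, 30], [0, 0, 25], [0, 0, 16], [0, 0, 10], [0, 0, 0], [0, 0, 0], [0, 0, 0], [0, 0, 0], [0, 0, 0], [0, 0, 0], [0, 0, 0], [0, 0, 0], [0, 0, 0]], twist=[[0, 0, 0], [0, 0, 0], [0, 0, 0], [0, 0, 0], [0, 0, 0], [0, 0, 0], [0, 0, 0], [0, 0, 0], [0, 0, 0], [0, 0, 0], [0, 0, 0], [0, 0, 0], [0, 0, 0], [0, 0, 0], [0, 0, 0], [0, 0, 0]], grip=[100, 100, 100, 100, 100, 100, 100, 100, 30, 30, 30, 30, 30, 30, 30, 30])

```text
t: 46.05
position: [0.5404, 0.2894, 0.0798]
eef_rot: [0.001, 0.0, 1.0, -0.0]
force: [-0.1, -3.1, 5.9]
finger_gap: 0.572
finger_force: 40.8
```

Call:
play_rows(xyz=[[0, 0, -10], [0, 0, -20], [0, 0, -20], [0, 0, -20], [0, 0, -12], [-4, -10, 0], [-6, -20, 0], [-6, -20, 0], [-6, -20, 0], [-6, -20, 0], [-6, -20, 0], [-6, -20, 0], [-6, -20, 0], [-6, -20, 0], [-6, -20, 0], [0, -16.5, 0], [0, 0, 0], [0, 0, 0], [0, 0, 0]], twist=[[0, 0, 0], [0, 0, 0], [0, 0, 0], [0, 0, 0], [0, 0, 0], [0, 0, 0], [0, 0, 0], [0, 0, 0], [0, 0, 0], [0, 0, 0], [0, 0, 0], [0, 0, 0], [0, 0, 0], [0, 0, 0], [0, 0, 0], [0, 0, 0], [0, 0, 0], [0, 0, 0], [0, 0, 0]], grip=[30, 30, 30, 30, 30, 30, 30, 30, 30, 30, 30, 30, 30, 30, 30, 30, 30, 30, 30])

```text
t: 47.95
position: [0.5966, 0.0838, 0.1599]
eef_rot: [-0.001, 0.0, 1.0, 0.0]
force: [-0.9, -0.2, -3.7]
finger_gap: 0.578
finger_force: 42.2
```

Call:
play_rows(xyz=[[0, 0, 10], [0, 0, 20], [0, 0, 20], [0, 0, 15], [0, 0, 6], [0, 0, 4], [0, 0, 2], [0, 0, 1], [0, 0, 1], [0, 0, 0], [0, 0, 0]], twist=[[0, 0, 0], [0, 0, 0], [0, 0, 0], [0, 0, 0], [0, 0, 0], [0, 0, 0], [0, 0, 0], [0, 0, 0], [0, 0, 0], [0, 0, 0], [0, 0, 0]], grip=[30, 30, 30, 30, 30, 30, 30, 30, 30, 30, 30])

```text
t: 49.05
position: [0.5982, 0.0833, 0.0828]
eef_rot: [0.001, 0.0, 1.0, 0.0]
force: [-1.2, 0.3, 6.4]
finger_gap: 0.571
finger_force: 42.8
```

Now I release blue, rise, move away to the left and look.

Call:
play_rows(xyz=[[0, 0, 0], [0, 0, 0], [0, 0, 0], [0, 0, -10], [0, 0, -20], [0, 0, -30], [0, 0, -40], [0, 0, -40], [0, 0, -20], [10, 30, 0], [10, 30, 0], [10, 30, 0], [10, 30, 0], [10, 30, 0], [10, 30, 0], [10, 30, 0], [10, 30, 0], [0, 0, 0], [0, 0, 0]], twist=[[0, 0, 0], [0, 0, 0], [0, 0, 0], [0, 0, 0], [0, 0, 0], [0, 0, 0], [0, 0, 0], [0, 0, 0], [0, 0, 0], [0, 0, 0], [0, 0, 0], [0, 0, 0], [0, 0, 0], [0, 0, 0], [0, 0, 0], [0, 0, 0], [0, 0, 0], [0, 0, 0], [0, 0, 0]], grip=[100, 100, 100, 100, 100, 100, 100, 100, 100, 100, 100, 100, 100, 100, 100, 100, 100, 100, 100])

```text
t: 50.95
position: [0.5171, 0.3236, 0.2417]
eef_rot: [0.0, -0.001, 1.0, -0.0]
force: [0.2, -0.0, 0.4]
finger_gap: 0.999
finger_force: 0.0
```

```bash
python3 - <<'E'
from h import *
from rig import viewer
t=viewer.capture("top");s=viewer.capture("scene")
a=cv2.resize(t["img"][140:290,220:530],None,fx=2,fy=2);b=s["img"][170:340,100:480]
cv2.imwrite("pics/end.png",np.vstack([a,cv2.resize(b,(620,277))]))
E
```

```text
(no output)
```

View pics/end.png

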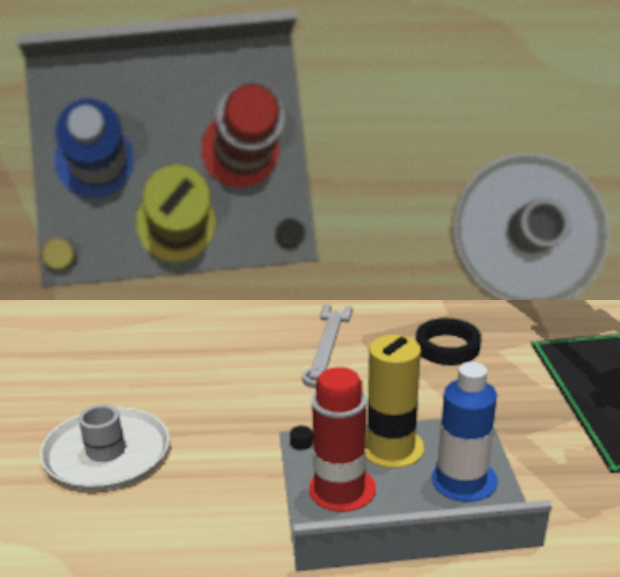

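All three cans stand on their own marks, with even rings of mark showing around each base. The socket stands in the middle of the dish and the arm is clear, so I hand in.

```bash
python3 -c "
from rig import order
print(order.sign_off())"
```

```text
the job is handed in; nothing more can be done
None
```

The job is handed in at about 51 s of the 144 s allowed: in the last pictures the socket stands in the middle of the dish and the red, blue and yellow cans stand on their own marks; no verdict was returned.

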